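# Remove the over-tall vial and close the sample box

## Task

One vial in the sample box is too tall and stands up past the fill line, so the lid cannot close. Lift that vial out and stand it upright in the empty steel tray, then put the lid on the box so that it sits fully down on the rim all round. Leave the short vials in their cells and the other things on the bench where they are, and set things down rather than dropping them.

Things in the scene. Friction and masses are not known exactly. Their poses are not given: they have to be found in the camera images.
- box: Open grey sample box, fixed to the bench. Outside 198 (x) x 108 (y) x 80 (z) mm, walls and floor 4 mm thick. Origin: centre of its underside, at bench height; x along its length, z up. A thin dark fill line runs round the inner walls 3 mm below the rim. Along its length stands one row of five vials, four short and one tall, in any order.
- box_row (a point): Centre of the row, on the box's inner floor (axes as the box). Five square cells 25 mm wide, walls 30 mm high, 34 mm apart along x (centres -68, -34, 0, 34, 68 mm), one vial in each. Clear space between vials: 12 mm along the row, 39 mm from the row to the box's long walls. So fingers, not fully spread, fit only across the row (closing along the box's y).
- box_rim (a point): Centre of the box's open mouth, level with the rim, 80 mm above the bench (axes as the box). With the lid seated (its plate on the rim, its skirt outside the walls, 3 mm of play on each side) the lid's grip point is straight above this point, 27 mm higher, and its bar runs along the box's x; either way round is right.
- tall_vial_center (a point): Centre (half-way up) of the tall vial: loose plain cylinder, cream with a black cap, 22 mm diameter, 92 mm tall, about 0.05 kg, z up its axis. In the box it stands on the inner floor, rising 16 mm above the rim and 20 mm above its neighbours. Its yaw means nothing.
- vial1_center (a point): Centre (half-way up) of a short vial, like the tall one but 72 mm tall; in the box its top is 4 mm below the rim, just under the fill line. It stays in its cell.
- vial2_center (a point): Centre (half-way up) of a short vial, like the tall one but 72 mm tall; in the box its top is 4 mm below the rim, just under the fill line. It stays in its cell.
- vial3_center (a point): Centre (half-way up) of a short vial, like the tall one but 72 mm tall; in the box its top is 4 mm below the rim, just under the fill line. It stays in its cell.
- vial4_center (a point): Centre (half-way up) of a short vial, like the tall one but 72 mm tall; in the box its top is 4 mm below the rim, just under the fill line. It stays in its cell.
- lid_handle (a point): Grip point of the loose grey lid (0.25 kg, lying right way up), in its black handle bar, 35 mm above its lower edge; x along bar and lid, z up. Plate 212 x 122 x 4 mm; skirt hanging 8 mm below it all round, inside 204 x 114 mm. Bar 90 (x) x 14 (y) x 34 (z) mm on the middle of the plate; its top is 11 mm above this point, the plate's top 23 mm below.
- tray: Shallow open steel tray on four small feet, fixed to the bench, left or right of the box (the lid lies on the other side). Outside 170 (x) x 120 (y) mm, walls 3 mm; inner floor 13 mm, rim 24 mm above the bench. Empty. Origin: below its centre, at bench height; x along its length, z up.
- jug: Translucent plastic jug with a handle, about 100 mm across, 120 mm tall, empty; a bystander, not part of the work, to be left alone. Origin: centre of its underside (its position only).
- meter: Small dark blue meter box, 80 x 130 x 34 mm; a bystander, not part of the work, to be left alone. Origin: centre of its underside (its position only).
- spatula: Lab spatula, 180 mm long, lying on the bench; a bystander, not part of the work, to be left alone. Origin: centre of its underside (its position only).

How it is judged:
By the outcome, as a careful person would: the job done as asked, in the order asked, and still so for the second after the job is handed in, with the robot touching nothing.
It also fails if it takes over 64 s, if anything falls off the work surface, if the arm or the gripper's body presses on something with over 40 N, if the wrist force passes 120 N, or if a joint passes its speed limit or range.

## Robot

A 6-joint arm with a two-finger parallel gripper is mounted at the origin on the work surface. World frame = base frame: x ahead of the robot, y to its left, z up, the work surface at z = 0. Lengths are in mm, angles in rad, forces in N, time in s.
With the tool pointing down it reaches from about 325 to 775 mm from the base axis. Payload 5.5 kg.
Tool frame: the origin (TCP) lies between the finger pads; the fingertips stand 25 mm ahead of it and the grasp point (between the pads) lies 6 mm ahead of it; x points along the fingers, z is the direction in which the jaws open and shut, and the axes are right-handed (so a half turn about x gives the same grasp; the last joint's range is limited). The gripper opens to 85 mm and grips with 20 to 120 N. Pads are 22 mm wide; open, the fingers measure 114 mm over their backs; the gripper's body (76 mm by 85 mm) begins 54 mm behind the grasp point. The pads swing forward as they close: fully open they stand 13 mm farther back than shut.
Start: joints at [-1.2, 0.091, 1.231, -0, 1.82, -0.057], TCP at [248.923, -545.943, 256.275] pointing down, gripper open.
Joint ranges: [-2.87, 2.87], [-0.86, 2.18], [0.17, 2.46], [-1.51, 4.65], [0.06, 2.69], [-2.65, 2.65]. Speed limits (rad/s): [2.57, 2.57, 3.01, 3.14, 3.14, 3.14].

## Interface

Orientations are given as a unit quaternion [x, y, z, w].
In Python, from cell import robot gives the robot as it stands.
- The arm moves only by the shell command python3 -m inch 'ROWS'. ROWS is JSON, a list of rows, each a list of 7 numbers: the shift along the tool's x, y, z in cm, then the turn, a rotation vector about the tool's x, y, z in degrees, then the opening, from 0 (shut) to 1 (fully open). In form: [[tx, ty, tz, rx, ry, rz, gripper], ...]. A call has 1 to 12 rows; each row shifts and turns the commanded pose from where the row before left it, along the tool's axes as they then stand; what a row does not reach is not made up. A row lasts 1/12 s, in which the tool goes at most 41.7 mm and 7.16 degrees, less where a joint would pass 70% of its speed; a pose out of reach is approached as far as the arm can. A call with a gripper value outside its range is refused whole. The fingers move at their own pace and stop on an object; the grip force is fixed at half the most. Time passes only in rows, so rows that do not move let the fingers close. It gives the time, the measured TCP pose, the force and the opening at its end, in the units of the state.
- robot.get_obs(): the state, without advancing time (a new reading comes with each control period).
- robot.get_image(name): name is "scene" or "top"; returns a dict with "image" (480x640x3 uint8, red, green, blue), "fx", "fy", "cx", "cy" (pixels), "k1" (the pictures are not rectified: a ray, as slopes to the right and down, at radius r is drawn at 1 + k1 r^2 times it, then the intrinsics apply), "extrinsics" (4x4, takes a point from world to camera coordinates). Camera axes: x right, y up, looking along -z (the intrinsics and any distortion apply to the point x, -y, -z); pixel columns grow to the right and rows downward; lengths in mm; the calibration is good to about 2 mm. A picture is of the moment at which its call begins. There is no depth.
- robot.job_done(): hands the job in, once; it reports no verdict.
Trained networks look in a picture, given as the dict that the camera call returned (one of the last four; its "shot" number tells which), for a name from the list of things; names that differ only in an ending like _2 or _b are one class to them, and where a whole thing is asked for, a point or a joint stands for the part that bears it (a point fixed in the world has none). Each returns a list of dicts, best first, with "score" (0 to 1); they miss things now and then, are a little off and sometimes report something else, mostly with a low value. They report only what shows in the picture. A call takes as long as a camera call.
- robot.regions_of(picture, name): "pixels" (480x640 bool, what is visible of it) and "bbox" ([left, top, right, bottom] in pixels, round what is visible of it).
The state is a dict: "t": time; "joints": joint angles; "qd": joint speeds; "tau": joint torques, N m; "ee_pos": TCP position; "eef_rot": TCP orientation; "contact_force": force on the tool from outside, world axes, zero at the start; "ft_torque": the same for the moment, N m; "grip_width": finger opening in mm.
Only numpy, scipy, OpenCV 4.12 (cv2) and the standard library are available. Lean on these libraries where they do the work, as an engineer would, in place of code of your own. Each camera call takes 0.05 s, during which the arm holds its last target. There are 200 camera calls.

## Working session

There is one attempt and no reset: what is moved stays moved. The work goes in short steps, Python scripts to look and compute and a shell command to move; the robot and the scene stay as the last step left them, time stands still between calls to the robot, and variables do not carry over. Pictures are saved under pics/ and viewed, about 8 in all and at most 12, crops included, and the job is handed in when it is done.

```bash
ls; mkdir -p pics; python3 - <<'E'
from cell import robot
import cv2,numpy as np
o=robot.get_obs();print({k:np.round(v,3) for k,v in o.items()})
for n in("scene","top"):
    p=robot.get_image(n);print(n,p['fx'],p['fy'],p['cx'],p['cy'],p['k1'],np.round(p['extrinsics'],3).tolist())
    cv2.imwrite(f"pics/{n}0.png",p['image'][:,:,::-1])
    for k in("box","tall_vial_center","vial1_center","lid_handle","tray","jug","meter","spatula"):
        print(k,[(round(r['score'],2),r['bbox'],int(r['pixels'].sum())) for r in robot.regions_of(p,k)][:6])
E
```

```text
pics
{'t': np.float64(0.0), 'joints': array([-1.2  ,  0.092,  1.232, -0.   ,  1.82 , -0.057]), 'qd': array([-0.001, -0.001, -0.001,  0.001,  0.   , -0.   ]), 'tau': array([-1.0000e-03, -4.5873e+01, -4.1802e+01,  0.0000e+00,  1.2000e-02,
        0.0000e+00]), 'ee_pos': array([ 248.822, -545.718,  255.161]), 'eef_rot': array([ 0.383,  0.595, -0.382,  0.594]), 'contact_force': array([-0.652,  0.381, -0.058]), 'ft_torque': array([0.012, 0.016, 0.032]), 'grip_width': np.float64(85.572)}
scene 453.37665128691384 453.37665128691384 310.36894432219987 244.25080100187216 -0.004962313573750626 [[0.8, 0.599, 0.02, -504.965], [-0.445, 0.571, 0.69, 228.79], [0.402, -0.561, 0.724, -1115.966], [0.0, 0.0, 0.0, 1.0]]
box [(0.66, [212.1, 196.1, 328.5, 311.8], 6541), (0.66, [267.5, 239.1, 277.3, 262.8], 250)]
tall_vial_center [(0.74, [275.6, 237.4, 288.9, 271.0], 390)]
vial1_center [(0.68, [239.4, 212.3, 252.3, 240.1], 272), (0.33, [293.8, 312.5, 366.2, 403.1], 4279)]
lid_handle [(0.76, [69.0, 274.9, 174.7, 405.0], 8703), (0.2, [237.4, 211.8, 252.6, 237.7], 256)]
tray [(0.97, [300.3, 131.8, 381.4, 173.
[... 318 characters left out ...]
.8435900497931 319.8745173542554 239.83177908401996 -0.026618836796972307 [[-0.004, -1.0, -0.001, -2.351], [0.98, -0.004, 0.2, -626.105], [-0.2, 0.0, 0.98, -919.582], [0.0, 0.0, 0.0, 1.0]]
box [(0.6, [299.9, 216.5, 373.1, 323.0], 4854)]
tall_vial_center [(0.69, [333.6, 243.6, 346.9, 263.4], 172)]
vial1_center [(0.71, [325.1, 298.8, 334.0, 311.5], 138)]
lid_handle [(0.81, [418.3, 266.3, 507.8, 380.2], 6187)]
tray [(0.82, [116.7, 272.5, 195.2, 371.2], 5100)]
jug [(0.92, [221.1, 141.2, 284.7, 204.7], 2711), (0.57, [120.3, 181.6, 196.4, 243.4], 1490)]
meter [(0.83, [344.0, 155.0, 410.0, 206.1], 2319), (0.3, [302.9, 216.4, 371.7, 326.1], 4685)]
spatula [(0.82, [121.3, 180.0, 193.3, 247.5], 1592)]
```

View pics/scene0.png

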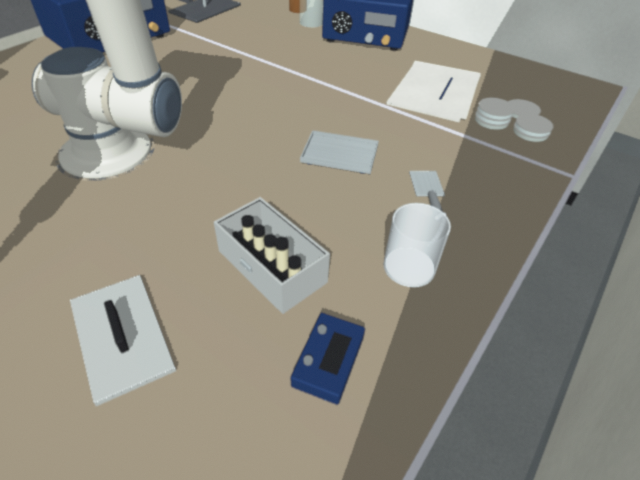

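View pics/top0.png

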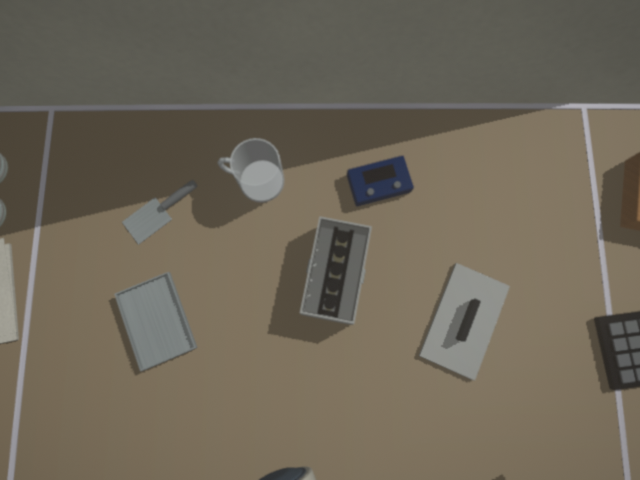

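The scene picture shows the five vials, with the tall one second from the far end at about (283,253). The lid is on the robot's right (scene ~(120,335), top ~(466,321)) and the tray on its left (top ~(155,322)). Next I'll fit the poses to the silhouettes.

```bash
cat > h.py <<'E'
import numpy as np, cv2
from scipy.optimize import minimize
from scipy.spatial.transform import Rotation as R
def proj(p,P):
    P=np.atleast_2d(P); E=p['extrinsics']; c=P@E[:3,:3].T+E[:3,3]
    u=c[:,0]/-c[:,2]; v=-c[:,1]/-c[:,2]; s=1+p['k1']*(u*u+v*v)
    return np.c_[p['fx']*u*s+p['cx'],p['fy']*v*s+p['cy']]
def ray(p,uv,z):
    """world point at height z seen at pixel uv"""
    q=(np.array(uv,float)-[p['cx'],p['cy']])/[p['fx'],p['fy']]; s=q.copy()
    for _ in range(10): s=q/(1+p['k1']*(s@s))
    E=p['extrinsics']; d=E[:3,:3].T@[s[0],-s[1],-1]; o=-E[:3,:3].T@E[:3,3]
    return o+d*(z-o[2])/d[2]
def blk(lx,ly,z0,z1): return np.array([[a*lx/2,b*ly/2,z] for a in(-1,1) for b in(-1,1) for z in(z0,z1)])
MODEL={'box':[blk(198,108,0,80)],'lid':[blk(212,122,0,12),blk(90,14,12,46)],'tray':[blk(170,120,5,24)]}
def place(P,x,y,yaw,z=0):
    c,s=np.cos(yaw),np.sin(yaw); return P@np.array([[c,s,0],[-s,c,0],[0,0,1]])+[x,y,z]
def sil(p,parts,x,y,yaw,z=0):
    m=np.zeros((480*4,640*4),np.uint8)
    for b in parts:
        h=cv2.convexHull(((proj(p,place(b,x,y,yaw,z))+.5)*4).astype(np.float32)); cv2.fillConvexPoly(m,np.round(h*16).astype(np.int32),1,shift=4)
    return cv2.resize(m*255,(640,480),interpolation=cv2.INTER_AREA)/255.
def fit(pics,masks,parts,x0,z=0):
    f=lambda v:sum(np.abs(sil(p,parts,v[0],v[1],v[2]/100,z)-m).sum()/m.sum() for p,m in zip(pics,masks))
    best=None
    for dy in(0,.3,-.3):
        s=np.array([x0[0],x0[1],(x0[2]+dy)*100])
        r=minimize(f,s,method='Nelder-Mead',options=dict(initial_simplex=s+np.array([[0,0,0],[15,0,0],[0,15,0],[0,0,12]]),xatol=.05,fatol=1e-5))
        if best is None or r.fun<best.fun: best=r
    return [round(float(best.x[0]),1),round(float(best.x[1]),1),round(float(best.x[2])/100,4)],round(best.fun,3)
def down(yaw):
    """tool x down, jaw axis z at horizontal angle yaw"""
    X=np.array([0,0,-1.]);Z=np.array([np.cos(yaw),np.sin(yaw),0]);return R.from_matrix(np.c_[X,np.cross(Z,X),Z])
def plan(o,pos,yaw):
    """shift in cm in current tool axes and rotvec deg to TCP pos, jaw axis yaw (mod pi)"""
    C=R.from_quat(o['eef_rot']); out=[]
    for k in(0,np.pi):
        out.append((C.inv()*down(yaw+k)).as_rotvec(degrees=True))
    print('shift cm',np.round(C.inv().apply(np.array(pos)-o['ee_pos'])/10,2),'turn',[np.round(r,2) for r in out])
E
python3 - <<'E'
from cell import robot
from h import *
S=robot.get_image("scene");T=robot.get_image("top")
for k,n,px in(("box","box",(336,270)),("lid","lid_handle",(464,321)),("tray","tray",(155,322))):
    m=[]
    for p in(S,T):
        r=robot.regions_of(p,n)[0]['pixels'].astype(np.uint8)
        if k=='box':
            h=cv2.convexHull(cv2.findNonZero(r));r=cv2.fillConvexPoly(np.zeros_like(r),h,1)
        m.append(r.astype(float))
    g=ray(T,px,40 if k=='box' else 10)
    y0=-.3 if k!='tray' else .35
    for nm,a,b in(("both",[S,T],m),("S",[S],m[:1]),("T",[T],m[1:])): print(k,nm,fit(a,b,MODEL[k],[g[0],g[1],y0]))
for n,z in(("tall_vial_center",96),("vial1_center",76)):
    for p in(S,T):
        for r in robot.regions_of(p,n)[:6]: print(n,r['score'],r['bbox'])
print('tall top T',ray(T,(338.5,259),96),'S',ray(S,(282.5,240.5),96))
for uv in((342,243),(338,259),(335,275),(332,291),(329,308)): print(ray(T,uv,76).round(1))
for k in ("jug","meter"):
    b=robot.regions_of(T,k)[0]['bbox'];print(k,ray(T,((b[0]+b[2])/2,(b[1]+b[3])/2),30).round())
cv2.imwrite("pics/t1.png",cv2.resize(T['image'][200:340,280:400,::-1],None,fx=5,fy=5,interpolation=2)[:600])
E
```

```text
box both ([563.7, -35.0, -0.1954], np.float64(0.095))
box S ([563.3, -34.7, -0.1978], np.float64(0.014))
box T ([564.8, -36.1, -0.1938], np.float64(0.078))
lid both ([464.0, -306.7, -0.4242], np.float64(0.044))
lid S ([463.2, -306.2, -0.4265], np.float64(0.013))
lid T ([464.8, -307.7, -0.4191], np.float64(0.019))
tray both ([465.3, 340.1, 0.3945], np.float64(0.106))
tray S ([462.7, 343.7, 0.3909], np.float64(0.05))
tray T ([467.0, 339.6, 0.3969], np.float64(0.024))
tall_vial_center 0.64 [273.1, 239.1, 288.6, 271.8]
tall_vial_center 0.54 [330.0, 241.9, 347.7, 266.3]
vial1_center 0.55 [237.9, 212.9, 252.8, 239.0]
vial1_center 0.34 [272.8, 237.7, 289.3, 272.3]
vial1_center 0.65 [323.0, 302.1, 334.0, 312.3]
tall top T [580.9337765  -41.25792223  96.        ] S [597.74878892 -39.3948111   96.        ]
[616.8 -49.5  76. ]
[584.2 -41.   76. ]
[552.  -34.7  76. ]
[520.3 -28.5  76. ]
[487.  -22.3  76. ]Traceback (most recent call last):
  File "<stdin>", line 20, in <module>
IndexError: list index out of range
```

```bash
python3 - <<'E'
from cell import robot
from h import *
o=robot.get_obs()
plan(o,[597.1,-41.6,255],-0.195+np.pi/2)
T=robot.get_image("top");S=robot.get_image("scene")
b=place(np.array([[34,0,96.],[0,0,76],[34,0,76],[-68,0,76]]),563.7,-35,-.195)
print(b.round(1).tolist(),proj(T,b).round(1).tolist(),proj(S,b).round(1).tolist())
v=cv2.resize(T['image'][205:335,270:400,::-1],None,fx=4.5,fy=4.5,interpolation=2);cv2.imwrite("pics/t1.png",v)
E
```

```text
shift cm [  0.13  52.6  -31.45] turn [array([-144.32,    0.  ,    0.  ]), array([35.68,  0.  , -0.  ])]
[[597.1, -41.6, 96.0], [563.7, -35.0, 76.0], [597.1, -41.6, 76.0], [497.0, -21.8, 76.0]] [[338.6, 250.9], [335.1, 269.2], [338.2, 252.7], [328.7, 302.9]] [[281.4, 241.0], [269.6, 238.5], [281.7, 248.9], [247.0, 218.9]]
```

View pics/t1.png

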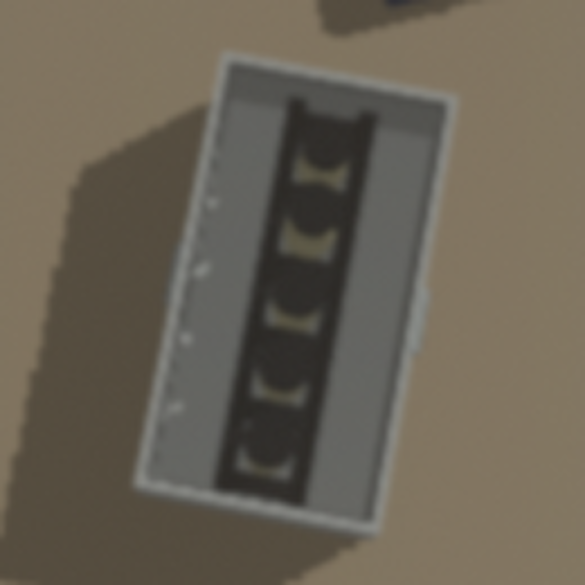

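```bash
python3 -m inch '[[0,3.3,-2.0,0,0,0,0.6],[0,3.3,-2.0,0,0,0,0.6],[0,3.3,-2.0,0,0,0,0.6],[0,3.3,-2.0,0,0,0,0.6],[0,3.3,-2.0,0,0,0,0.6],[0,3.3,-2.0,0,0,0,0.6],[0,3.3,-2.0,0,0,0,0.6],[0,3.3,-2.0,0,0,0,0.6],[0,3.3,-2.0,0,0,0,0.6],[0,3.3,-2.0,0,0,0,0.6],[0,3.3,-2.0,0,0,0,0.6],[0,3.3,-2.0,0,0,0,0.6]]'
python3 -m inch '[[0,3.3,-1.9,0,0,0,0.6],[0,3.3,-1.9,0,0,0,0.6],[0,3.3,-1.9,0,0,0,0.6],[0,3.1,-1.7,0,0,0,0.6],[0,0,0,7.1,0,0,0.6],[0,0,0,7.1,0,0,0.6],[0,0,0,7.1,0,0,0.6],[0,0,0,7.1,0,0,0.6],[0,0,0,7.1,0,0,0.6],[0,0,0,0,0,0,0.6]]'
cat > pl.py <<'E'
import sys
from cell import robot
from h import *
o=robot.get_obs();a=list(map(float,sys.argv[1:5]));plan(o,a[:3],a[3])
print(o['ee_pos'].round(1),o['joints'].round(2),o['contact_force'].round(1),round(float(o['grip_width']),1),round(float(o['t']),2))
E
python3 pl.py 597.1 -41.6 140 1.376
```

```text
t: 2.65
ee_pos: [510.4, -161.5, 256.5]
eef_rot: [0.382, 0.595, -0.382, 0.595]
contact_force: [0.1, -0.6, 0.5]
grip_width: 51.4
t: 3.48
ee_pos: [597.3, -41.9, 256.2]
eef_rot: [-0.547, -0.449, 0.547, -0.449]
contact_force: [0.9, -0.1, -0.6]
grip_width: 51.0
shift cm [11.62 -0.02 -0.03] turn [array([ 1.7993e+02,  1.0000e-02, -0.0000e+00]), array([-0.07,  0.  ,  0.01])]
[597.3 -41.9 256.2] [-0.13  0.09  1.23  0.    1.82  1.64] [ 0.9 -0.1 -0.6] 51.0 3.48
```

```bash
python3 -m inch '[[3.0,0,0,0,0,0,0.6],[3.0,0,0,0,0,0,0.6],[3.0,0,0,0,0,0,0.6],[2.5,0,0,0,0,0,0.6],[0,0,0,0,0,0,0.6],[0,0,0,0,0,0,0.6]]'
python3 - <<'E'
from cell import robot
import cv2
p=robot.get_image("scene");cv2.imwrite("pics/s2.png",cv2.resize(p['image'][150:330,180:380,::-1],None,fx=3.3,fy=3.3,interpolation=2))
E
```

```text
t: 3.98
ee_pos: [596.4, -42.0, 139.9]
eef_rot: [-0.544, -0.451, 0.546, -0.45]
contact_force: [0.7, 0.1, 0.8]
grip_width: 51.3
```

View pics/s2.png

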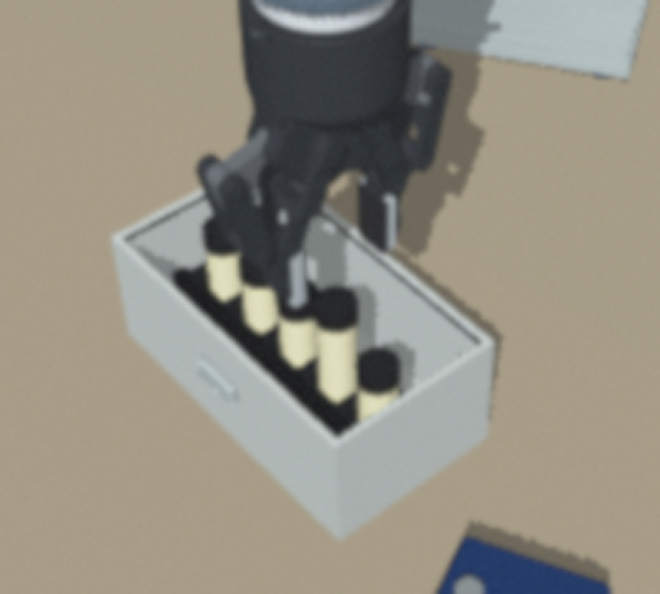

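Fingertips at crop (297,300) and (385,245) straddle the tall vial's cap at (336,300). The alignment looks right, so I descend and grip.

```bash
python3 -m inch '[[1.5,0,0,0,0,0,0.6],[1.5,0,0,0,0,0,0.6],[1.5,0,0,0,0,0,0.6],[1.3,0,0,0,0,0,0.6],[0,0,0,0,0,0,0.6],[0,0,0,0,0,0,0.6]]'
python3 -m inch '[[0,0,0,0,0,0,0.4],[0,0,0,0,0,0,0.3],[0,0,0,0,0,0,0.1],[0,0,0,0,0,0,0],[0,0,0,0,0,0,0],[0,0,0,0,0,0,0],[0,0,0,0,0,0,0],[0,0,0,0,0,0,0]]'
```

```text
t: 4.53
ee_pos: [597.6, -42.1, 84.2]
eef_rot: [0.546, 0.45, -0.545, 0.45]
contact_force: [-0.1, 0.5, 1.0]
grip_width: 51.6
t: 5.2
ee_pos: [598.1, -42.2, 85.1]
eef_rot: [0.546, 0.449, -0.545, 0.451]
contact_force: [0.5, -0.5, 5.2]
grip_width: 20.4
```

```bash
python3 -m inch '[[-1,0,0,0,0,0,0],[-1.5,0,0,0,0,0,0],[-2,0,0,0,0,0,0],[-2.5,0,0,0,0,0,0],[-2.5,0,0,0,0,0,0],[-2.5,0,0,0,0,0,0],[-2,0,0,0,0,0,0],[-1,0,0,0,0,0,0],[0,0,0,0,0,0,0],[0,0,0,0,0,0,0]]'
python3 pl.py 465 341 235 1.376
python3 - <<'E'
from cell import robot
import cv2,numpy as np
p=robot.get_image("scene");q=robot.get_image("top")
cv2.imwrite("pics/s3.png",np.hstack([cv2.resize(p['image'][120:320,180:360,::-1],(400,444)),cv2.resize(q['image'][200:350,260:400,::-1],(400,444))]))
E
```

```text
t: 6.03
ee_pos: [597.3, -42.0, 233.0]
eef_rot: [-0.546, -0.45, 0.546, -0.45]
contact_force: [-0.6, -0.4, -1.5]
grip_width: 20.6
shift cm [ -0.2  -20.28 -35.08] turn [array([-179.83,   -0.  ,    0.  ]), array([0.17, 0.  , 0.  ])]
[597.3 -42.  233. ] [-0.13  0.08  1.28 -0.    1.78  1.64] [-0.6 -0.4 -1.5] 20.6 6.03
```

View pics/s3.png

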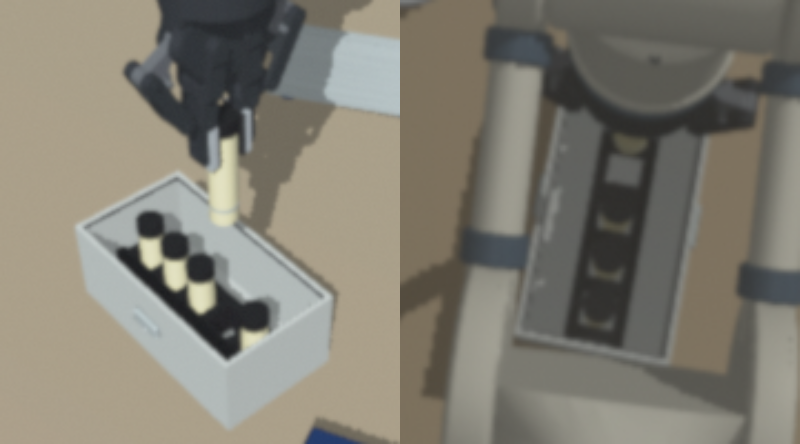

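The tall vial hangs upright in the fingers (crop (225,165)) and the four short ones are still in their cells. Next, carry it to the tray.

```bash
python3 -m inch '[[0,-0.8,-1.4,0,0,0,0],[0,-1.6,-2.7,0,0,0,0],[0,-2,-3.5,0,0,0,0],[0,-2,-3.5,0,0,0,0],[0,-2,-3.5,0,0,0,0],[0,-2,-3.5,0,0,0,0],[0,-2,-3.5,0,0,0,0],[0,-2,-3.5,0,0,0,0],[0,-2,-3.5,0,0,0,0],[0,-2,-3.4,0,0,0,0],[0,-1.2,-2.1,0,0,0,0],[0,-0.6,-1,0,0,0,0]]'
python3 -m inch '[[0,0,0,0,0,0,0],[0,0,0,0,0,0,0],[0,0,0,0,0,0,0]]'
python3 pl.py 465 341 100 1.376
```

```text
t: 7.13
ee_pos: [463.2, 344.4, 231.4]
eef_rot: [-0.544, -0.452, 0.546, -0.45]
contact_force: [-0.1, -0.2, -0.8]
grip_width: 20.5
t: 7.38
ee_pos: [466.1, 339.9, 232.7]
eef_rot: [-0.545, -0.449, 0.546, -0.45]
contact_force: [-0.0, 0.8, 0.1]
grip_width: 20.4
shift cm [13.27 -0.13 -0.1 ] turn [array([-1.7989e+02, -3.0000e-02,  1.1000e-01]), array([0.11, 0.07, 0.02])]
[466.1 339.9 232.7] [ 0.57  0.03  1.34 -0.    1.78  2.34] [-0.   0.8  0.1] 20.4 7.38
```

```bash
python3 -m inch '[[1.5,0,0,0,0,0,0],[3,0,0,0,0,0,0],[3,0,0,0,0,0,0],[3,0,0,0,0,0,0],[2,0,0,0,0,0,0],[1,0,0,0,0,0,0],[0,0,0,0,0,0,0],[0,0,0,0,0,0,0]]'
python3 -m inch '[[0.1,0,0,0,0,0,0],[0.1,0,0,0,0,0,0],[0.1,0,0,0,0,0,0],[0,0,0,0,0,0,0],[0,0,0,0,0,0,0]]'
```

```text
t: 8.05
ee_pos: [466.6, 340.3, 99.1]
eef_rot: [0.546, 0.449, -0.546, 0.449]
contact_force: [0.1, -0.1, 0.9]
grip_width: 20.6
t: 8.47
ee_pos: [465.9, 341.2, 95.6]
eef_rot: [0.546, 0.45, -0.545, 0.45]
contact_force: [0.9, -0.6, -0.6]
grip_width: 20.6
```

```bash
python3 - <<'E'
from cell import robot
import cv2,numpy as np
p=robot.get_image("scene")
cv2.imwrite("pics/s4.png",cv2.resize(p['image'][60:200,270:410,::-1],(560,560),interpolation=2))
E
```

```text
(no output)
```

View pics/s4.png

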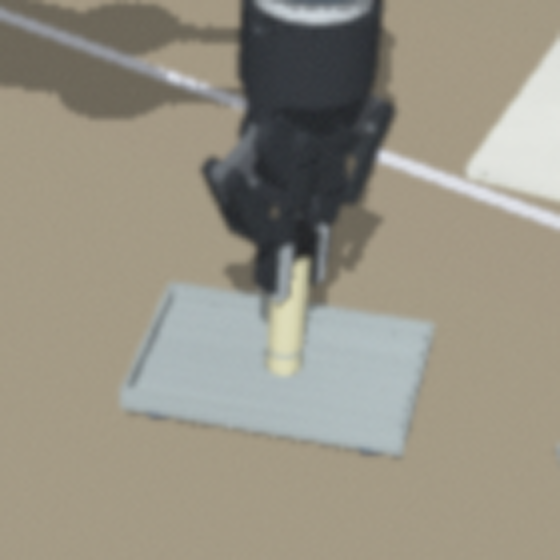

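The vial is over the middle of the tray with its base at about crop (284,372), just above the floor. I'll creep down until it touches.

```bash
python3 -m inch '[[0.1,0,0,0,0,0,0],[0.1,0,0,0,0,0,0],[0,0,0,0,0,0,0],[0,0,0,0,0,0,0]]'
python3 -m inch '[[0.1,0,0,0,0,0,0],[0,0,0,0,0,0,0],[0,0,0,0,0,0,0]]'
python3 -m inch '[[0.1,0,0,0,0,0,0],[0,0,0,0,0,0,0],[0,0,0,0,0,0,0]]'
```

```text
t: 8.85
ee_pos: [466.0, 341.2, 93.8]
eef_rot: [0.546, 0.45, -0.545, 0.45]
contact_force: [-0.4, 0.6, 1.6]
grip_width: 20.5
t: 9.1
ee_pos: [466.1, 341.2, 93.8]
eef_rot: [0.546, 0.45, -0.545, 0.45]
contact_force: [-2.3, -1.9, 7.9]
grip_width: 20.6
t: 9.35
ee_pos: [466.2, 341.2, 93.7]
eef_rot: [0.546, 0.45, -0.545, 0.45]
contact_force: [-2.7, -2.9, 10.5]
grip_width: 20.7
```

```bash
python3 -m inch '[[-0.1,0,0,0,0,0,0],[0,0,0,0,0,0,0.3],[0,0,0,0,0,0,0.4],[0,0,0,0,0,0,0.5],[0,0,0,0,0,0,0.6],[0,0,0,0,0,0,0.6]]'
python3 -m inch '[[-1,0,0,0,0,0,0.6],[-1.5,0,0,0,0,0,0.6],[-2,0,0,0,0,0,0.6],[-3,0,0,0,0,0,0.6],[-3,0,0,0,0,0,0.6],[-3,0,0,0,0,0,0.6],[-2,0,0,0,0,0,0.6],[-1,0,0,0,0,0,0.6],[0,0,0,0,0,0,0.6]]'
python3 - <<'E'
from cell import robot
from h import *
p=robot.get_image("scene");q=robot.get_image("top")
for k in(p,):
  for r in robot.regions_of(k,"tall_vial_center")[:2]: print(r['score'],r['bbox'])
print(proj(p,[[466,341,13],[466,341,105]]))
cv2.imwrite("pics/s5.png",cv2.resize(p['image'][60:200,270:410,::-1],(420,420),interpolation=2))
# lid re-fit
m=[robot.regions_of(k,"lid_handle")[0]['pixels'].astype(float) for k in(p,q)]
print(fit([p,q],m,MODEL['lid'],[464,-306.7,-.42]),fit([p],m[:1],MODEL['lid'],[464,-306.7,-.42]),fit([q],m[1:],MODEL['lid'],[464,-306.7,-.42]))
E
python3 pl.py 464 -306.7 250 1.147
```

```text
t: 9.85
ee_pos: [465.8, 341.0, 91.8]
eef_rot: [-0.545, -0.45, 0.546, -0.45]
contact_force: [-0.1, -0.3, -0.5]
grip_width: 51.4
t: 10.6
ee_pos: [466.5, 341.5, 261.0]
eef_rot: [0.548, 0.45, -0.544, 0.45]
contact_force: [-0.8, 0.1, -0.1]
grip_width: 51.4
0.59 [336.8, 115.4, 349.1, 155.3]
[[339.99361039 152.32016942]
 [342.67742869 118.93469453]]
([464.3, -306.9, -0.4201], np.float64(0.055)) ([462.4, -305.6, -0.4208], np.float64(0.027)) ([464.5, -307.8, -0.4213], np.float64(0.017))
shift cm [ 0.62 12.21 63.58] turn [array([-166.71,   -0.2 ,    0.25]), array([13.29,  0.17,  0.14])]
[465.4 340.7 254.8] [ 0.57  0.03  1.3  -0.    1.82  2.34] [-1.  -0.1 -0.6] 51.4 10.85
```

View pics/s5.png

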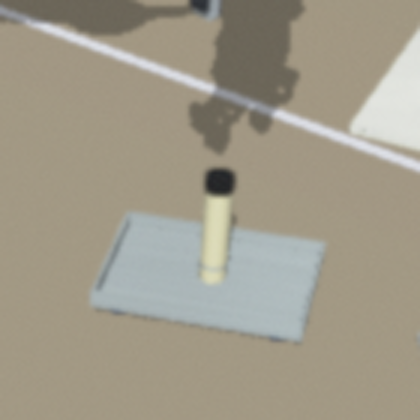

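The vial stands upright in the tray (crop (215,230)). Now to the lid.

```bash
python3 -m inch '[[0,0.4,2,0,0,0,0.6],[0,0.7,3.6,0,0,0,0.6],[0,0.7,3.8,0,0,0,0.6],[0,0.7,3.8,0,0,0,0.6],[0,0.7,3.8,0,0,0,0.6],[0,0.7,3.8,0,0,0,0.6],[0,0.7,3.8,0,0,0,0.6],[0,0.7,3.8,0,0,0,0.6],[0,0.7,3.8,0,0,0,0.6],[0,0.7,3.8,0,0,0,0.6],[0,0.7,3.8,0,0,0,0.6],[0,0.7,3.8,0,0,0,0.6]]'
python3 -m inch '[[0,0.7,3.8,0,0,0,0.6],[0,0.7,3.8,0,0,0,0.6],[0,0.7,3.8,0,0,0,0.6],[0,0.7,3.8,0,0,0,0.6],[0,0.6,3.2,0,0,0,0.6],[0,0.6,1.5,0,0,0,0.6],[0,0,0,6.6,0,0,0.6],[0,0,0,6.6,0,0,0.6],[0,0,0,0,0,0,0.6],[0,0,0,0,0,0,0.6]]'
python3 pl.py 464 -306.8 110 1.150
```

```text
t: 11.85
ee_pos: [461.5, -104.1, 255.8]
eef_rot: [-0.545, -0.45, 0.546, -0.449]
contact_force: [0.3, -0.6, -0.0]
grip_width: 51.2
t: 12.68
ee_pos: [463.3, -305.3, 255.9]
eef_rot: [-0.593, -0.386, 0.593, -0.384]
contact_force: [0.1, 1.0, -0.5]
grip_width: 51.2
shift cm [14.59  0.16  0.12] turn [array([-1.799e+02, -2.000e-01, -5.000e-02]), array([ 0.1 , -0.03,  0.12])]
[ 463.3 -305.3  255.9] [-0.64 -0.03  1.35  0.    1.82  1.35] [ 0.1  1.  -0.5] 51.2 12.68
```

```bash
python3 -m inch '[[2,0.1,0.1,0,0,0,0.6],[3,0,0,0,0,0,0.6],[3.5,0,0,0,0,0,0.6],[3.5,0,0,0,0,0,0.6],[2.6,0,0,0,0,0,0.6],[0,0,0,0,0,0,0.6],[0,0,0,0,0,0,0.6]]'
python3 pl.py 464 -306.8 43 1.150
python3 - <<'E'
from cell import robot
import cv2,numpy as np
p=robot.get_image("scene")
cv2.imwrite("pics/s6.png",cv2.resize(p['image'][220:420,40:220,::-1],(540,600),interpolation=2))
E
```

```text
t: 13.27
ee_pos: [463.3, -305.7, 109.7]
eef_rot: [-0.593, -0.386, 0.594, -0.384]
contact_force: [-0.0, -0.0, 0.5]
grip_width: 51.0
shift cm [6.67 0.14 0.08] turn [array([-1.7992e+02, -3.6000e-01, -8.0000e-02]), array([ 0.08, -0.05,  0.23])]
[ 463.3 -305.7  109.7] [-0.64 -0.01  1.59 -0.    1.56  1.35] [-0.  -0.   0.5] 51.0 13.27
```

View pics/s6.png

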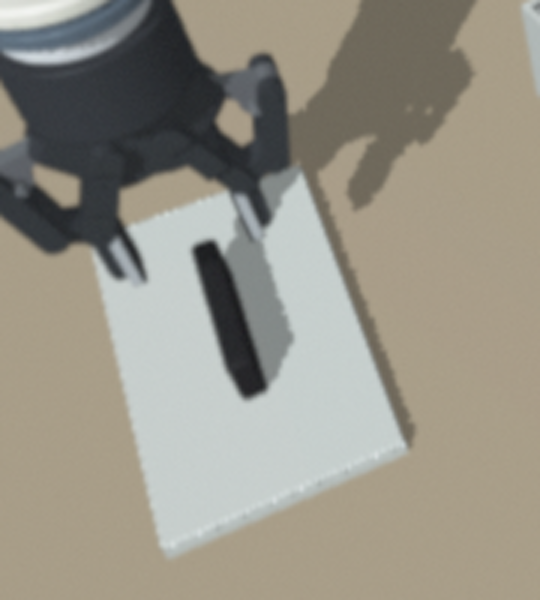

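The fingers at crop (135,270) and (255,225) straddle the black bar (230,315). Descend and grip.

```bash
python3 -m inch '[[1.5,0.1,0,0,0,0,0.6],[2,0,0.1,0,0,0,0.6],[1.5,0,0,0,0,0,0.6],[1,0,0,0,0,0,0.6],[0.5,0,0,0,0,0,0.6],[0,0,0,0,0,0,0.6],[0,0,0,0,0,0,0.6]]'
python3 -m inch '[[0,0,0,0,0,0,0.4],[0,0,0,0,0,0,0.3],[0,0,0,0,0,0,0.2],[0,0,0,0,0,0,0.1],[0,0,0,0,0,0,0],[0,0,0,0,0,0,0],[0,0,0,0,0,0,0],[0,0,0,0,0,0,0],[0,0,0,0,0,0,0]]'
python3 pl.py 464 -306.8 200 1.150
```

```text
t: 13.9
ee_pos: [465.3, -308.5, 47.8]
eef_rot: [0.594, 0.384, -0.593, 0.385]
contact_force: [0.0, 0.0, 0.1]
grip_width: 51.4
t: 14.65
ee_pos: [465.1, -308.3, 47.3]
eef_rot: [0.594, 0.384, -0.593, 0.385]
contact_force: [-1.0, 0.2, 4.4]
grip_width: 13.0
shift cm [-15.27  -0.13  -0.09] turn [array([ 1.7992e+02, -1.5000e-01, -2.0000e-02]), array([-0.08,  0.01, -0.09])]
[ 465.1 -308.3   47.3] [-0.65  0.04  1.66  0.    1.44  1.35] [-1.   0.2  4.4] 13.0 14.65
```

```bash
python3 -m inch '[[-0.5,0,0,0,0,0,0],[-1,0,0,0,0,0,0],[-1.5,0,0,0,0,0,0],[-2,0,0,0,0,0,0],[-2.5,0,0,0,0,0,0],[-2.5,0,0,0,0,0,0],[-2.5,0,0,0,0,0,0],[-1.5,0,0,0,0,0,0],[-1,0,0,0,0,0,0],[0,0,0,0,0,0,0],[0,0,0,0,0,0,0]]'
python3 pl.py 563.7 -35 200 1.376
```

```text
t: 15.57
ee_pos: [464.5, -308.0, 195.9]
eef_rot: [-0.594, -0.384, 0.594, -0.384]
contact_force: [0.5, 0.2, -3.3]
grip_width: 13.0
shift cm [ -0.41  -2.14 -28.96] turn [array([1.6697e+02, 3.0000e-02, 1.0000e-02]), array([-1.303e+01, -1.000e-02,  2.000e-02])]
[ 464.5 -308.   195.9] [-0.65 -0.03  1.46 -0.    1.71  1.35] [ 0.5  0.2 -3.3] 13.0 15.57
```

```bash
python3 -m inch '[[0,-0.1,-1,0,0,0,0],[0,-0.2,-2,0,0,0,0],[0,-0.2,-3,0,0,0,0],[0,-0.2,-3,0,0,0,0],[0,-0.2,-3,0,0,0,0],[0,-0.3,-3,0,0,0,0],[0,-0.2,-3,0,0,0,0],[0,-0.2,-3,0,0,0,0],[0,-0.2,-3,0,0,0,0],[0,-0.2,-3,0,0,0,0],[0,-0.1,-1.5,0,0,0,0],[0,0,-0.5,0,0,0,0]]'
python3 -m inch '[[0,0,0,-3,0,0,0],[0,0,0,-4,0,0,0],[0,0,0,-4,0,0,0],[0,0,0,-2,0,0,0],[0,0,0,0,0,0,0],[0,0,0,0,0,0,0],[0,0,0,0,0,0,0]]'
python3 pl.py 563.7 -35 200 1.376
python3 - <<'E'
from cell import robot
from h import *
p=robot.get_image("scene");q=robot.get_image("top")
print([(r['score'],r['bbox'],int(r['pixels'].sum())) for k in (p,q) for r in robot.regions_of(k,"lid_handle")[:2]])
cv2.imwrite("pics/s7.png",np.hstack([cv2.resize(p['image'][100:330,160:390,::-1],(400,400)),cv2.resize(q['image'][160:390,220:450,::-1],(400,400))]))
E
```

```text
t: 16.57
ee_pos: [564.0, -31.3, 194.0]
eef_rot: [-0.592, -0.386, 0.594, -0.384]
contact_force: [0.1, 0.2, -2.6]
grip_width: 13.1
t: 17.15
ee_pos: [563.9, -35.0, 195.5]
eef_rot: [-0.546, -0.449, 0.547, -0.448]
contact_force: [-0.3, 0.3, -2.7]
grip_width: 13.1
shift cm [-0.45 -0.02  0.  ] turn [array([ 1.7989e+02,  1.2000e-01, -2.0000e-02]), array([-0.11,  0.01,  0.08])]
[563.9 -35.  195.5] [-0.12 -0.01  1.44 -0.    1.71  1.65] [-0.3  0.3 -2.7] 13.1 17.15
[(0.7, [202.7, 165.6, 340.8, 263.0], 5937), (0.67, [297.4, 258.5, 367.1, 326.7], 3591), (0.63, [347.4, 158.4, 412.0, 192.8], 871)]
```

View pics/s7.png

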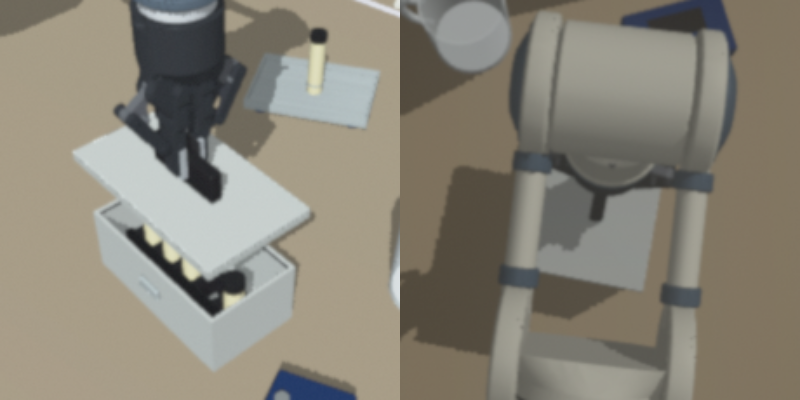

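The lid is level and roughly over the box, and the tall vial is standing in the tray. I lower to about 25 mm above seating, then measure lid against box in the same camera.

```bash
python3 -m inch '[[1,0,0,0,0,0,0],[1.5,0,0,0,0,0,0],[1.5,0,0,0,0,0,0],[1,0,0,0,0,0,0],[0,0,0,0,0,0,0],[0,0,0,0,0,0,0],[0,0,0,0,0,0,0]]'
cat > lf.py <<'E'
from cell import robot
from h import *
o=robot.get_obs();print(o['ee_pos'].round(1),R.from_quat(o['eef_rot']).as_matrix()[:,2].round(4),R.from_quat(o['eef_rot']).as_matrix()[:,0].round(4))
p=robot.get_image("scene")
z=o['ee_pos'][2]-47.3
r=[r for r in robot.regions_of(p,"lid_handle") if r['pixels'].sum()>3000][0]
print(r['score'],r['bbox'])
m=r['pixels'].astype(np.uint8)
m=cv2.fillConvexPoly(np.zeros_like(m),cv2.convexHull(cv2.findNonZero(m)),1).astype(float)
w=np.ones_like(m); w[:int(proj(p,[o['ee_pos']-[0,0,22]])[0,1]),228:298]=0
g=p['image'].copy()
parts=MODEL['lid'][:1]
f=lambda v,zz:(np.abs(sil(p,parts,v[0],v[1],v[2]/100,zz)-m)*w).sum()/m.sum()
for zz in(z-3,z,z+3):
    s=np.array([563.,-35,-19.5]);b=minimize(f,s,args=(zz,),method='Nelder-Mead',options=dict(initial_simplex=s+np.array([[0,0,0],[9,0,0],[0,9,0],[0,0,8]]),xatol=.05,fatol=1e-5))
    print(round(zz,1),b.x.round(2),round(b.fun,4))
    if zz==z:
        h=cv2.convexHull(proj(p,place(parts[0],b.x[0],b.x[1],b.x[2]/100,zz)).astype(np.float32)); 
big=cv2.resize(g[:,:,::-1],None,fx=4,fy=4,interpolation=2)
cv2.polylines(big,[np.round((h+.5)*4).astype(np.int32)],True,(0,0,255),1)
h=cv2.convexHull(proj(p,place(MODEL['box'][0],563.3,-34.7,-.1965)).astype(np.float32))
cv2.polylines(big,[np.round((h+.5)*4).astype(np.int32)],True,(0,255,0),1)
cv2.imwrite("pics/lf_%d.png"%(o['t']*100),big[680:1280,760:1440]);print("pics/lf_%d.png"%(o['t']*100))
E
python3 lf.py
```

```text
t: 17.93
ee_pos: [564.6, -34.9, 147.1]
eef_rot: [0.547, 0.449, -0.546, 0.449]
contact_force: [0.1, 0.1, -2.0]
grip_width: 12.6
[564.6 -34.9 147.1] [-1.941e-01 -9.810e-01 -1.000e-04] [ 1.1e-03 -1.0e-04 -1.0e+00]
0.57 [205.5, 185.4, 338.0, 282.8]
96.8 [561.53 -31.61 -19.79] 0.0165
99.8 [563.16 -33.63 -19.71] 0.0134
102.8 [564.86 -35.81 -19.89] 0.0127
pics/lf_1793.png
```

View pics/lf_1793.png

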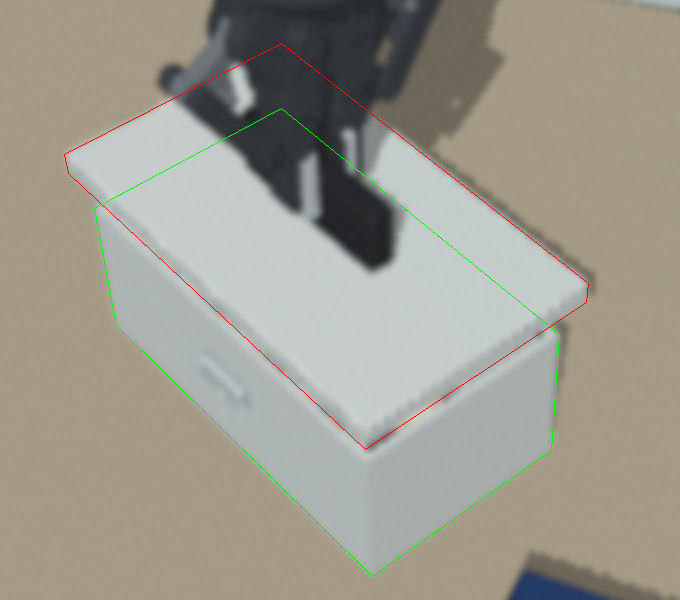

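Both outlines lie on their edges: red is the lid, green is the box. The lid is about 1 mm off in y. I shift it, lower by 15 mm and refit.

```bash
python3 -m inch '[[0,0,0.1,0,0,0,0],[0.5,0,0,0,0,0,0],[0.5,0,0,0,0,0,0],[0.4,0,0,0,0,0,0],[0,0,0,0,0,0,0],[0,0,0,0,0,0,0],[0,0,0,0,0,0,0]]'; python3 lf.py;python3 lf.py
```

```text
t: 18.62
ee_pos: [564.1, -35.8, 132.2]
eef_rot: [-0.546, -0.449, 0.546, -0.449]
contact_force: [0.1, 0.2, -2.3]
grip_width: 12.5
[564.1 -35.8 132.2] [-0.194 -0.981  0.   ] [-2.e-04  0.e+00 -1.e+00]
0.73 [205.5, 191.7, 334.0, 287.8]
81.9 [561.06 -32.82 -19.2 ] 0.0169
84.9 [562.65 -34.68 -19.41] 0.0135
87.9 [564.44 -36.58 -19.5 ] 0.0121
pics/lf_1861.png
[564.2 -35.9 132.5] [-0.1941 -0.981  -0.    ] [ 4.e-04 -1.e-04 -1.e+00]
0.66 [204.6, 193.3, 335.6, 288.4]
82.2 [561.61 -33.21 -19.85] 0.0173
85.2 [563.04 -35.07 -19.85] 0.0138
88.2 [565.01 -36.83 -20.04] 0.0113
pics/lf_1871.png
```

Lid (562.9,-34.9) agrees with the box (563.3,-34.7) to within 0.5 mm. I lower it, watching the force.

```bash
python3 -m inch '[[0.2,0,0,0,0,0,0],[0.2,0,0,0,0,0,0],[0.2,0,0,0,0,0,0],[0.2,0,0,0,0,0,0],[0,0,0,0,0,0,0],[0,0,0,0,0,0,0]]'
python3 -m inch '[[0.1,0,0,0,0,0,0],[0.1,0,0,0,0,0,0],[0,0,0,0,0,0,0],[0,0,0,0,0,0,0]]'
```

```text
t: 19.32
ee_pos: [563.9, -35.8, 123.9]
eef_rot: [-0.546, -0.449, 0.546, -0.449]
contact_force: [0.4, 0.4, -1.5]
grip_width: 13.0
t: 19.65
ee_pos: [564.1, -35.8, 122.2]
eef_rot: [-0.546, -0.449, 0.546, -0.449]
contact_force: [0.3, 0.1, -2.7]
grip_width: 13.1
```

```bash
python3 -m inch '[[0.1,0,0,0,0,0,0],[0.1,0,0,0,0,0,0],[0,0,0,0,0,0,0],[0,0,0,0,0,0,0]]'
python3 -m inch '[[0.1,0,0,0,0,0,0],[0,0,0,0,0,0,0],[0,0,0,0,0,0,0]]'
python3 -m inch '[[0.1,0,0,0,0,0,0],[0,0,0,0,0,0,0],[0,0,0,0,0,0,0]]'
```

```text
t: 19.98
ee_pos: [564.0, -35.8, 120.1]
eef_rot: [-0.546, -0.449, 0.546, -0.449]
contact_force: [0.3, -0.5, -2.3]
grip_width: 12.8
t: 20.23
ee_pos: [564.2, -35.9, 119.4]
eef_rot: [0.546, 0.449, -0.546, 0.449]
contact_force: [-0.4, 1.6, -1.6]
grip_width: 12.8
t: 20.48
ee_pos: [564.2, -35.9, 119.3]
eef_rot: [0.547, 0.449, -0.546, 0.449]
contact_force: [-3.2, 0.1, 5.7]
grip_width: 13.0
```

Contact came at TCP z 119.3, which is exactly the seated height (47.3 + 72). Release and retreat.

```bash
python3 -m inch '[[-0.1,0,0,0,0,0,0],[0,0,0,0,0,0,0.2],[0,0,0,0,0,0,0.3],[0,0,0,0,0,0,0.4],[0,0,0,0,0,0,0.5],[0,0,0,0,0,0,0.5],[0,0,0,0,0,0,0.5]]'
python3 -m inch '[[-1,0,0,0,0,0,0.5],[-1.5,0,0,0,0,0,0.5],[-2,0,0,0,0,0,0.5],[-3,0,0,0,0,0,0.5],[-3,0,0,0,0,0,0.5],[-3,0,0,0,0,0,0.5],[-2,0,0,0,0,0,0.5],[-1,0,0,0,0,0,0.5],[0,0,0,0,0,0,0.5]]'
python3 -m inch '[[0,0,3,0,0,0,0.5],[0,0,3.5,0,0,0,0.5],[0,0,3.5,0,0,0,0.5],[0,0,3.5,0,0,0,0.5],[0,0,3.5,0,0,0,0.5],[0,0,3.5,0,0,0,0.5],[0,0,3.5,0,0,0,0.5],[0,0,2,0,0,0,0.5],[0,0,0,0,0,0,0.5],[0,0,0,0,0,0,0.5]]'
python3 - <<'E'
from cell import robot
from h import *
p=robot.get_image("scene");q=robot.get_image("top")
m=[]
for k in(p,q):
    r=robot.regions_of(k,"lid_handle");print([(round(a['score'],2),a['bbox'],int(a['pixels'].sum())) for a in r[:3]])
    m.append(r[0]['pixels'].astype(float))
for z in(69,72,75,80): print(z,fit([p],m[:1],MODEL['lid'],[563,-35,-.196],z),fit([q],m[1:],MODEL['lid'],[563,-35,-.196],z))
a=cv2.resize(p['image'][100:340,180:420,::-1],(400,400));b=cv2.resize(q['image'][120:400,100:440,::-1],(400,400))
cv2.imwrite("pics/s9.png",np.hstack([cv2.resize(p['image'][170:330,190:350,::-1],(400,400),interpolation=2),cv2.resize(q['image'][100:420,100:420,::-1],(400,400))]))
E
```

```text
t: 21.07
ee_pos: [564.1, -35.9, 119.2]
eef_rot: [0.546, 0.449, -0.546, 0.449]
contact_force: [0.2, -0.5, -0.3]
grip_width: 42.7
t: 21.82
ee_pos: [564.7, -35.9, 288.0]
eef_rot: [0.548, 0.447, -0.545, 0.45]
contact_force: [0.4, -0.4, -0.3]
grip_width: 43.0
t: 22.65
ee_pos: [513.0, -291.6, 281.9]
eef_rot: [-0.547, -0.45, 0.547, -0.447]
contact_force: [0.4, 0.2, 0.7]
grip_width: 42.6
[(0.83, [207.9, 190.7, 333.9, 294.7], 6304), (0.21, [300.8, 132.1, 379.8, 176.3], 2277)]
[(0.62, [294.0, 213.2, 373.8, 330.3], 6600)]
69 ([560.7, -32.2, -0.1969], np.float64(0.02)) ([564.9, -34.9, -0.1968], np.float64(0.016))
72 ([562.6, -34.3, -0.2009], np.float64(0.023)) ([564.3, -34.9, -0.197], np.float64(0.016))
75 ([564.5, -36.2, -0.2014], np.float64(0.028)) ([564.0, -34.7, -0.1963], np.float64(0.017))
80 ([567.2, -39.7, -0.2005], np.float64(0.042)) ([563.1, -34.5, -0.1982], np.float64(0.023))
```

View pics/s9.png

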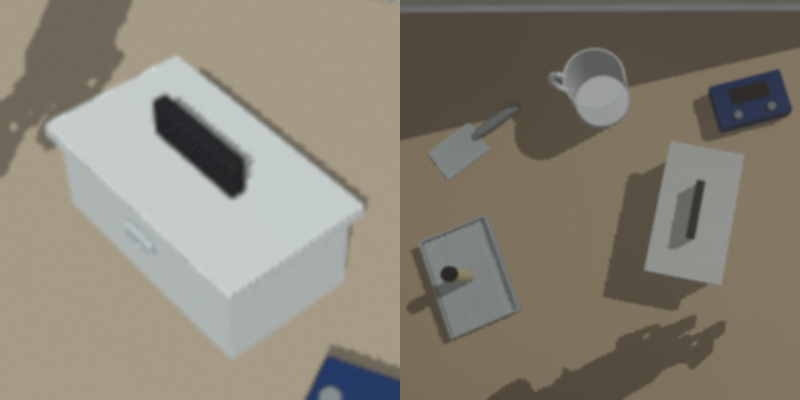

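The lid sits level on the box all round, the tall vial stands in the tray, the bystanders haven't moved, and the robot is clear. Handing in.

```bash
python3 -c "
from cell import robot
print(robot.job_done())"
```

```text
the job is handed in; nothing more can be done
None
```

The job is done and handed in, at about 23 s of the 64 s. I lifted the tall vial (second from the far end) out of the box and stood it upright in the middle of the tray. Then I put the lid on the box and moved the arm clear.

- **Vial:** it touched the tray floor at about 10 N before I let go. The pictures afterwards show it standing upright.
- **Lid:** the fingers met resistance at TCP height 119.3 mm, which is the grasp height plus the 72 mm expected for a seated lid. The last pictures show it level, with the skirt over the walls on the visible sides.
- **Everything else:** the four short vials were in their cells when last seen, before the lid covered the box. The jug, meter and spatula looked unmoved. I judged this by eye and did not re-measure them.

**Disagreement between checks:** in the last fits the two cameras differ by about 1.8 mm on the lid's position, (562.6, -34.3) against (564.3, -34.9) mm. That is within the stated calibration error. Each is within about 1.3 mm of the same camera's fit of the box. Image fits alone could not fix the lid's height: the scene camera's best match was at 69 mm for the lower edge, against the expected 72 mm. So the seating rests on the contact height and the pictures.

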